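# Swap two slide cases under a stacked one

### The job

The red and the blue slide case lie in each other's trays: swap them, so that each ends squarely in the middle of the tray where the other one was. The small white case lies on top of the one in the yellow tray; set it aside on free space first (the cork mat is kept free for this), and at the end put it back squarely in the middle on top of the case that is then in the yellow tray. Keep all three cases level, and do not disturb the timer and the red marker that lie among them.

Things in the scene. Friction and masses are not known exactly. Their poses are not given: they have to be found in the camera images.
- red_case_center (a point): closed red slide case (small rigid plastic box; the lid does not open), 96 long (x) x 62 wide (y) x 36 mm high, about 0.14 kg, flat top with a paper label; take it across the 62 mm width. The point is its centre, half-way up (18 mm above its underside), z up. It starts in one tray; which one varies
- blue_case_center (a point): closed blue slide case (small rigid plastic box; the lid does not open), 96 long (x) x 62 wide (y) x 36 mm high, about 0.14 kg, flat top with a paper label; take it across the 62 mm width. The point is its centre, half-way up (18 mm above its underside), z up. It starts in one tray; which one varies
- white_case_center (a point): closed white slide case, smaller: 60 long (x) x 50 wide (y) x 30 mm high, about 0.07 kg, flat top with a paper label; take it across the 50 mm width. The point is its centre, half-way up (15 mm above its underside), z up. It starts on top of whichever coloured case is in the yellow tray, near the middle
- tray_yellow: shallow yellow plastic tray fixed to the bench, open on top, 134 (its x) x 106 (its y) mm outside, rim 6 mm high, walls and floor 3 mm thick, inside 128 x 100 mm; origin at the centre of its underside, on the bench; x along its long side, z up. Its direction differs from the other tray's and from start to start (up to about 9 degrees)
- tray_green: shallow green plastic tray fixed to the bench, open on top, 134 (its x) x 106 (its y) mm outside, rim 6 mm high, walls and floor 3 mm thick, inside 128 x 100 mm; origin at the centre of its underside, on the bench; x along its long side, z up. Its direction differs from the other tray's and from start to start (up to about 9 degrees)
- cork_mat: flat brown cork mat fixed to the bench, 200 (its x) x 100 (its y) x 2 mm, empty at the start; origin at the centre of its underside, x along its long side. The white case and one coloured case have room on it one behind the other, with their long sides along the mat's x (for instance white 60 mm to -x, coloured 45 mm to +x of its centre). The mat and the two trays stand side by side, each with its middle 0.49 to 0.58 m ahead of the robot, in any order
- timer_center (a point): pale grey bench timer, loose, 64 x 64 x 24 mm, lying between two of the stations; the point is its centre, half-way up (12 mm)
- marker_red_center (a point): red and white marker pen, loose, 138 mm long (its y) x 12 x 14 mm, lying flat between two of the stations and pointing away from the robot; the point is its centre, half-way up (7 mm)
Mind the look-alikes: they are no part of the job. Of the things shaped like the part that bears red_case_center, the red one is meant.

How it is judged:
By the outcome, as a careful person would: the job done as asked, in the order asked, and still so for the second after the job is handed in, with the robot touching nothing.
It also fails if it takes over 144 s, if anything falls off the work surface, if the arm or the gripper's body presses on something with over 40 N, if the wrist force passes 120 N, or if a joint passes its speed limit or range.

### The arm

A 6-joint arm with a two-finger parallel gripper is mounted at the origin on a cart in front of the work surface, level with it; the furniture and walls round the work are solid. World frame = base frame: x ahead of the robot, y to its left, z up, the work surface at z = 0. Lengths are in mm, angles in rad, forces in N, time in s.
With the tool pointing down it reaches from about 400 to 925 mm from the base axis. Payload 12.5 kg.
Tool frame: the origin (TCP) lies on the mounting face of the last link; the fingertips stand 190 mm ahead of it and the grasp point (between the pads) lies 171 mm ahead of it; z points along the fingers, y is the line along which they close (so a half turn about z gives the same grasp; the last joint's range is limited). The gripper opens to 95 mm and grips with 3 to 60 N. Pads are 20 mm wide; open, the fingers measure 119 mm over their backs; the gripper's body (75 mm by 180 mm) begins 59 mm behind the grasp point.
Start: joints at [-1.288, 0.491, 1.559, -0, 1.092, -0.106], TCP at [236.943, -578.345, 404.761] pointing down, gripper open.
Joint ranges: [-3.1, 3.1], [-0.84, 2.19], [0.05, 2.79], [-1.13, 4.28], [0.06, 2.93], [-2.69, 2.69]. Speed limits (rad/s): [2.22, 2.22, 2.79, 3.14, 3.14, 3.14].

### API

Orientations are given as [roll, pitch, yaw] about the fixed x, y, z axes, in that order (R = Rz(yaw) Ry(pitch) Rx(roll)).
In Python, from cell import env gives the robot as it stands.
- The arm moves only by the tool carry_out, never from a script. Its argument "series" is a list of rows, each a list of 5 numbers: the shift along the tool's x, y, z in m, then the turn about the tool's z in degrees, then the opening, from 0 (shut) to 1 (fully open). A call has 1 to 20 rows; each row is the pose to reach, as a shift and turn from the pose commanded when the call began, along the tool's axes at that moment; what a row does not reach only later rows make up. A row lasts 1/8 s, in which the tool goes at most 62.5 mm and 10.7 degrees, less where a joint would pass 70% of its speed; a pose out of reach is approached as far as the arm can. A call with a gripper value outside its range is refused whole. The fingers move at their own pace and stop on an object; the grip force is fixed at half the most. Time passes only in rows, so rows that repeat a pose let the fingers close. It gives the time, the measured TCP pose, the force, the opening and the grip force at its end, in the units of the state.
- env.state(): the state, without advancing time (a new reading comes with each control period).
- env.read_camera(name): name is "scene" or "top" or "wrist"; returns (picture, depth): 400x640x3 uint8, red, green, blue; 400x640 float32, mm along the optical axis (not along the pixel's ray), 0 where there is no reading.
- env.get_calibration(name): a dict with "intrinsics" (3x3 intrinsics, pixels), "D" ([k1, k2, p1, p2, k3] as OpenCV has them; the pictures are not rectified), "cam_to_world" (4x4, takes a point from camera to world coordinates); the wrist camera has in their place "T_tool_cam" (4x4, takes a point from camera to tool coordinates, whose origin is the TCP and whose axes are the flange's). Camera axes: x right, y up, looking along -z (the intrinsics and any distortion apply to the point x, -y, -z); pixel columns grow to the right and rows downward; lengths in mm; the calibration is good to about 2 mm. A picture is of the moment at which its call begins: read the wrist's pose just before it. get_calibration takes no time and is no camera call.
- env.job_done(): hands the job in; it is judged then, once.
The state is a dict: "t": time; "joints": joint angles; "qvel": joint speeds; "tau": joint torques, N m; "eef_pos": TCP position; "tcp_rot": TCP orientation; "ft_force": force on the tool from outside, world axes, zero at the start; "moment": the same for the moment, N m; "opening": opening from 0.0 (shut) to 1.0 (fully open); "grip_force": force on a finger pad.
Only numpy, scipy, OpenCV 4.12 (cv2) and the standard library are available. Lean on these libraries where they do the work, as an engineer would, in place of code of your own. Each camera call takes 0.05 s, during which the arm holds its last target. There are 200 camera calls.

## Working session

There is one attempt and no reset: what is moved stays moved. The work goes in short steps, Python scripts to look and compute and a tool call to move; the robot and the scene stay as the last step left them, time stands still between calls to the robot, and variables do not carry over. Pictures are saved under pics/ and viewed, at most 14 in all, crops included, and the job is handed in when it is done.

Besides the shell and the picture viewer there is one more tool, called as name(argument=value, ...), one argument or row to a line, values as JSON. carry_out: Moves the arm, as the interface text tells. Its arguments: {"type":"object","properties":{"series":{"type":"array","items":{"type":"array","items":{"type":"number"}}}},"required":["series"]}

```bash
mkdir -p pics; ls; cat > h.py <<'E'
from cell import env
import numpy as np, cv2
from scipy.spatial.transform import Rotation as R
def cloud(name):
    s=env.state(); p,d=env.read_camera(name); c=env.get_calibration(name)
    K=np.array(c["intrinsics"],float);D=np.array(c["D"],float)
    if name=="wrist":
        T=np.eye(4);T[:3,:3]=R.from_euler('xyz',s["tcp_rot"]).as_matrix();T[:3,3]=s["eef_pos"];T=T@np.array(c["T_tool_cam"])
    else: T=np.array(c["cam_to_world"])
    h,w=d.shape;u,v=np.meshgrid(np.arange(w),np.arange(h))
    n=cv2.undistortPoints(np.stack([u,v],-1).reshape(-1,1,2).astype(float),K,D).reshape(h,w,2)
    P=np.stack([n[...,0]*d,-n[...,1]*d,-d],-1)@T[:3,:3].T+T[:3,3]
    P[d==0]=np.nan
    return p,d,P,T
def save(p,f): cv2.imwrite("pics/"+f,p[...,::-1])
E
python3 - <<'E'
from h import *
s=env.state();print({k:np.round(v,3) for k,v in s.items()})
for n in("top","scene"):
    p,d,P,T=cloud(n);save(p,n+"0.png");np.savez(n+"0.npz",p=p,P=P);print(n,np.round(T,2).tolist(),(d==0).mean())
E
```

```text
pics
{'t': np.float64(0.0), 'joints': array([-1.288,  0.492,  1.559, -0.   ,  1.092, -0.106]), 'qvel': array([ 0.   ,  0.001, -0.   , -0.001, -0.001, -0.001]), 'tau': array([-0.0000e+00, -6.1265e+01, -2.5818e+01,  6.9000e-02,  4.8000e-02,
       -0.0000e+00]), 'eef_pos': array([ 236.93 , -578.316,  404.161]), 'tcp_rot': array([-3.141, -0.   ,  0.389]), 'ft_force': array([0.595, 0.179, 0.646]), 'moment': array([0.017, 0.013, 0.022]), 'grip_force': np.float64(0.0), 'opening': np.float64(1.002)}
top [[-0.0, 0.99, -0.1, 328.6], [-1.0, 0.0, 0.02, -6.71], [0.02, 0.1, 0.99, 1367.64], [0.0, 0.0, 0.0, 1.0]] 0.00365234375
scene [[-0.86, 0.38, -0.35, 95.54], [-0.52, -0.65, 0.55, 536.83], [-0.01, 0.65, 0.76, 848.32], [0.0, 0.0, 0.0, 1.0]] 0.0042265625
```

View pics/top0.png

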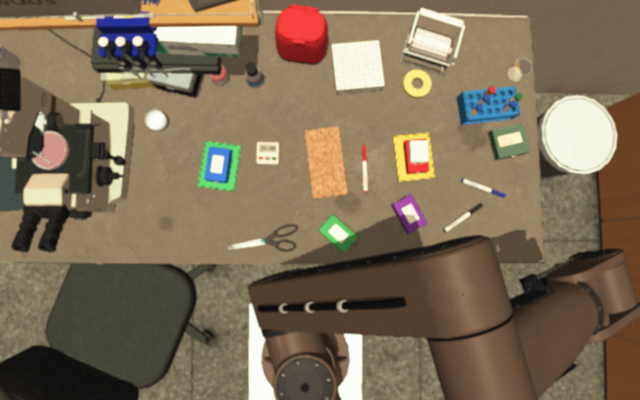

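View pics/scene0.png

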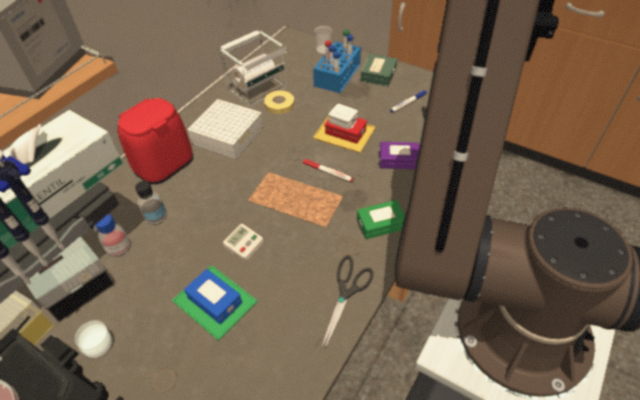

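The top view shows the yellow tray at (414,157) with the red case and white case on it, the green tray at (219,165) with the blue case, the cork mat at (326,161), the timer at (267,152) and the marker at (365,167).

Candidates that could be confused:
- **Red case:** the red case at (414,156), the purple case at (409,213), the green case at (338,232), the dark green case at (510,141) and the red canister at (302,34). I choose (414,156).
- **Blue case:** the blue case at (219,165) and the blue rack at (490,104). I choose (219,165).
- **White case:** the case on top of the red one at (417,151), the white box at (358,65) and the timer at (267,152). I choose (417,151).

```bash
cat >> h.py <<'E'
def rect(P,m,zr=None):
    """min-area rectangle in the world xy of masked points: centre, long side, short side, yaw of the long side (deg)"""
    m=m&np.isfinite(P[...,2])
    if zr: m=m&(P[...,2]>zr[0])&(P[...,2]<zr[1])
    n,l,st,_=cv2.connectedComponentsWithStats(m.astype(np.uint8))
    if n<2: return None
    q=P[l==1+st[1:,4].argmax()]
    (x,y),(w,h),a=cv2.minAreaRect(q[:,:2].astype(np.float32))
    if w<h: w,h,a=h,w,a+90
    a=(a+90)%180-90
    return np.round([x,y,np.median(q[:,2]),w,h,a,len(q)],1)
def masks(p,P,box):
    H=cv2.cvtColor(p,cv2.COLOR_RGB2HSV).astype(int);h,s,v=H[...,0],H[...,1],H[...,2]
    b=(P[...,0]>box[0])&(P[...,0]<box[1])&(P[...,1]>box[2])&(P[...,1]<box[3])
    return dict(yellow=b&(h>17)&(h<33)&(s>140)&(v>130),green=b&(h>45)&(h<85)&(s>110),blue=b&(h>98)&(h<125)&(s>110),
      red=b&((h<6)|(h>172))&(s>150),cork=b&(h>5)&(h<18)&(s>90)&(v>100),white=b&(s<60)&(v>150))
E
python3 - <<'E'
from h import *
z=np.load("top0.npz");p,P=z["p"],z["P"]
for n,(c,r) in dict(red=(414,156),white=(417,151),blue=(219,165),mat=(326,161),timer=(267,152),marker=(365,167),yel=(400,175),gr=(205,180)).items(): print(n,np.round(P[r,c]))
M=masks(p,P,(400,680,-400,420))
for k,m in M.items(): print(k,rect(P,m))
print("redtop",rect(P,M["red"],(25,60)),"white top",rect(P,M["white"]&(P[...,2]>55)))
c=env.get_calibration("wrist");print(np.round(c["T_tool_cam"],3).tolist(),np.round(c["intrinsics"],1).tolist(),c["D"])
cv2.imwrite("pics/crop1.png",cv2.resize(p[115:215,370:470,::-1],(500,500),interpolation=cv2.INTER_CUBIC))
E
```

```text
red [ 562. -304.   70.]
white [ 577. -314.   68.]
blue [540. 241.  43.]
mat [558. -61.   3.]
timer [582. 109.  16.]
marker [ 540. -174.   12.]
yel [ 518. -278.    0.]
gr [503. 289.  -0.]
yellow [ 573.2 -318.3    3.7  137.   110.6    6.5  831. ]
green [545.6 249.3   3.3 136.  106.7  -7.7 867. ]
blue [543.5 246.4  38.6  92.8  63.   -6.8 493. ]
red [ 568.2 -317.8   38.8   91.6   58.4    4.7  261. ]
cork [ 5.557e+02 -5.890e+01  1.800e+00  2.166e+02  1.152e+02  8.300e+00
  2.630e+03]
white [ 5.772e+02 -3.185e+02  6.920e+01  5.840e+01  4.950e+01  1.000e-01
  3.710e+02]
redtop [ 568.2 -317.8   39.    91.6   58.4    4.7  254. ] white top [ 5.772e+02 -3.185e+02  6.920e+01  5.840e+01  4.950e+01  1.000e-01
  3.710e+02]
[[0.001, 0.967, 0.255, 73.173], [1.0, -0.001, 0.0, -0.56], [0.001, 0.255, -0.967, 19.54], [0.0, 0.0, 0.0, 1.0]] [[336.8, 0.0, 313.9], [0.0, 336.8, 200.5], [0.0, 0.0, 1.0]] [-0.06474221  0.          0.          0.          0.        ]
```

View pics/crop1.png

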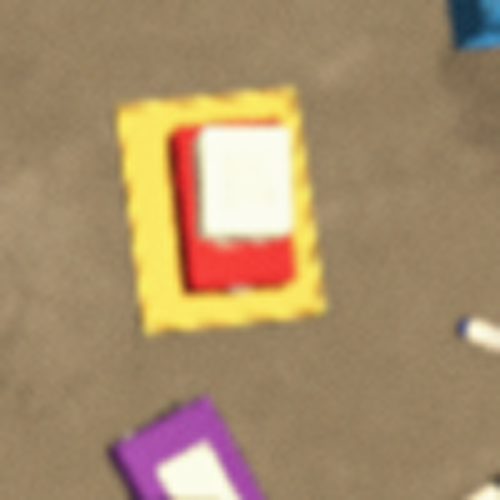

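The close crop confirms the choice: a red case with the small white case on top (at about (245,180) in the crop), lying in the yellow tray. I now move above it for a wrist view.

carry_out(
  series=[
    [0.06,-0.016,0,4,1],
    [0.12,-0.032,0,8,1],
    [0.18,-0.048,0,12,1],
    [0.24,-0.064,0,16,1],
    [0.3,-0.08,0,20,1],
    [0.36,-0.097,0,22.3,1],
    [0.411,-0.1124,0,22.3,1],
    [0.411,-0.1124,0,22.3,1],
    [0.411,-0.1124,0,22.3,1],
  ],
)

```text
t: 1.23
eef_pos: [574.5, -318.6, 404.3]
tcp_rot: [-3.141, 0.001, 0.0]
ft_force: [-0.4, -0.8, -0.3]
opening: 1.001
grip_force: 0.0
```

```bash
cat > look.py <<'E'
from h import *
import sys
s=env.state();print("tcp",np.round(s["eef_pos"],1),np.round(np.degrees(s["tcp_rot"]),2),"t",s["t"])
p,d,P,T=cloud("wrist");save(p,sys.argv[1]+".png");np.savez(sys.argv[1]+".npz",p=p,P=P)
M=masks(p,P,(400,680,-400,420))
for k in M: print(k,rect(P,M[k]))
for k in("red","blue"): print(k+" top",rect(P,M[k]|M["white"],(30,48)))
print("white top",rect(P,M["white"],(20,90)))
E
python3 look.py w1
```

```text
tcp [ 574.5 -318.6  404.3] [-1.7999e+02  5.0000e-02  1.0000e-02] t 1.225
yellow [ 5.723e+02 -3.156e+02  3.700e+00  1.338e+02  1.074e+02  6.100e+00
  4.936e+03]
green None
blue [ 603.6 -242.8  315.2    0.     0.     0.     1. ]
red [ 571.  -318.    39.4   95.1   60.     4.9 1594. ]
cork [ 542.8 -145.9    2.7  277.1   94.   -52.7  903. ]
white [ 5.782e+02 -3.172e+02  6.950e+01  6.320e+01  4.850e+01  1.800e+00
  3.154e+03]
red top [ 571.  -318.    39.4   95.1   60.     4.9 1583. ]
blue top [ 412.5 -292.1   37.    44.    25.    89.9  523. ]
white top [ 5.782e+02 -3.172e+02  6.950e+01  6.320e+01  4.850e+01  1.800e+00
  3.154e+03]
```

View pics/w1.png

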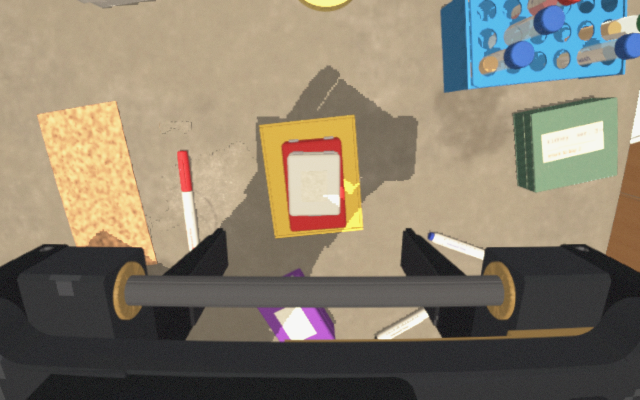

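The wrist view shows the yellow tray with the red and white cases at (311,177), the marker at (189,200) and the mat at (95,180). Next come views of the mat and the green tray.

carry_out(
  series=[
    [-0.012,-0.05,0,0,1],
    [-0.024,-0.1,0,0,1],
    [-0.036,-0.15,0,0,1],
    [-0.048,-0.2,0,0,1],
    [-0.06,-0.245,0,0,1],
    [-0.06,-0.258,0,0,1],
    [-0.06,-0.258,0,0,1],
    [-0.06,-0.258,0,0,1],
  ],
)

```text
t: 2.28
eef_pos: [515.0, -61.8, 404.7]
tcp_rot: [3.141, -0.0, -0.002]
ft_force: [1.2, -0.2, 0.2]
opening: 1.001
grip_force: 0.0
```

```bash
cat >> h.py <<'E'
def rect(P,m,zr=None):
    """rectangle from the moments of the hull of masked points in world xy: x,y,z,long,short,yaw deg,n"""
    m=m&np.isfinite(P[...,2])
    if zr: m=m&(P[...,2]>zr[0])&(P[...,2]<zr[1])
    m=cv2.morphologyEx(m.astype(np.uint8),cv2.MORPH_OPEN,np.ones((3,3)))
    n,l,st,_=cv2.connectedComponentsWithStats(m)
    if n<2: return None
    q=P[l==1+st[1:,4].argmax()]
    M=cv2.moments(cv2.convexHull(((q[:,:2])).astype(np.float32)));a=M["m00"]
    x,y=M["m10"]/a,M["m01"]/a
    w,V=np.linalg.eigh(np.array([[M["mu20"],M["mu11"]],[M["mu11"],M["mu02"]]])/a)
    return np.round([x,y,np.median(q[:,2]),(12*w[1])**.5,(12*w[0])**.5,(np.degrees(np.arctan2(V[1,1],V[0,1]))+90)%180-90,len(q)],1)
E
python3 look.py w2
python3 - <<'E'
from h import *
for f in("top0","w1"):
    z=np.load(f+".npz");p,P=z["p"],z["P"];M=masks(p,P,(400,680,-400,420));print(f)
    for k in("yellow","green","blue","cork","white"): print(k,rect(P,M[k]))
    print("redtop",rect(P,M["red"],(30,48)),"whitetop",rect(P,M["white"],(55,80)))
E
```

```text
tcp [515.  -61.8 404.7] [ 1.7998e+02 -1.0000e-02 -1.0000e-01] t 2.275
yellow [ 5.724e+02 -3.150e+02  3.600e+00  1.341e+02  1.064e+02  6.200e+00
  4.363e+03]
green [ 544.1  250.4    4.   132.8  106.2   -8.  3703. ]
blue [ 542.   265.6   39.1  102.6   86.2  -56.9 4691. ]
red [ 570.8 -316.7   38.4   93.6   62.9    5.3 3146. ]
cork [ 5.3780e+02 -6.0700e+01  2.5000e+00  1.6580e+02  9.7500e+01  5.3000e+00
  1.1553e+04]
white [ 578.1 -346.4   69.3  106.2   68.8   87.6 3224. ]
red top [ 570.8 -317.    39.2   93.7   62.4    5.2 2324. ]
blue top [ 543.8  249.6   39.7   94.8   62.8   -7.  4751. ]
white top [ 578.7 -316.2   69.3   61.    50.3    3.3 3195. ]
top0
yellow [ 573.1 -317.7    3.7  134.4  106.8    5.7  781. ]
green [545.4 248.7   3.3 133.2 104.5  -8.1 862. ]
blue [543.7 246.7  38.6  91.9  62.   -6.9 493. ]
cork [ 5.570e+02 -6.030e+01  1.900e+00  2.072e+02  1.074e+02  7.200e+00
  2.597e+03]
white [ 5.771e+02 -3.182e+02  6.920e+01  5.640e+01  4.730e+01  4.000e-01
  3.670e+02]
redtop [ 536.2 -319.7   39.3   56.6   24.1  -89.   169. ] whitetop [ 5.771e+02 -3.182e+02  6.920e+01  5.640e+01  4.730e+01  4.000e-01
  3.670e+02]
w1
yellow [ 5.737e+02 -3.145e+02  3.700e+00  1.315e+02  1.045e+02 -6.000e-01
  4.825e+03]
green None
blue None
cork [ 529.3 -119.6    2.7  199.5   25.1  -59.8  450. ]
white [ 5.788e+02 -3.172e+02  6.950e+01  6.130e+01  4.750e+01  2.100e+00
  3.153e+03]
redtop [ 532.7 -321.5   39.6   58.6   17.3  -84.4  733. ] whitetop [ 5.788e+02 -3.172e+02  6.950e+01  6.130e+01  4.750e+01  2.100e+00
  3.110e+03]
```

carry_out(
  series=[
    [0,-0.05,0,0,1],
    [0,-0.1,0,0,1],
    [0,-0.15,0,0,1],
    [0,-0.2,0,0,1],
    [0,-0.25,0,0,1],
    [0,-0.29,0,0,1],
    [0,-0.305,0,0,1],
    [0,-0.305,0,0,1],
    [0,-0.305,0,0,1],
  ],
)

```text
t: 3.45
eef_pos: [515.2, 243.2, 404.6]
tcp_rot: [3.141, 0.0, -0.002]
ft_force: [0.2, 0.1, 0.9]
opening: 0.996
grip_force: 0.0
```

```bash
python3 look.py w3
```

```text
tcp [515.2 243.2 404.6] [ 1.7997e+02  2.0000e-02 -9.0000e-02] t 3.45
yellow None
green [ 5.443e+02  2.513e+02  3.700e+00  1.327e+02  1.048e+02 -7.500e+00
  5.411e+03]
blue [ 5.440e+02  2.506e+02  3.940e+01  9.460e+01  6.300e+01 -3.500e+00
  3.864e+03]
red [566.  130.8  18.4  10.8   6.   88.2  68. ]
cork [ 5.5610e+02 -5.8600e+01  2.3000e+00  2.0130e+02  1.0380e+02  7.4000e+00
  1.1902e+04]
white [ 580.5  107.3   19.    70.3   61.8   84.3 3022. ]
red top [ 543.8  250.8   39.9   47.9   31.3   -6.4 1441. ]
blue top [ 544.   250.6   39.6   94.4   60.6   -7.  5303. ]
white top [ 543.8  250.8   39.9   47.9   31.3   -6.4 1441. ]
```

View pics/w2.png

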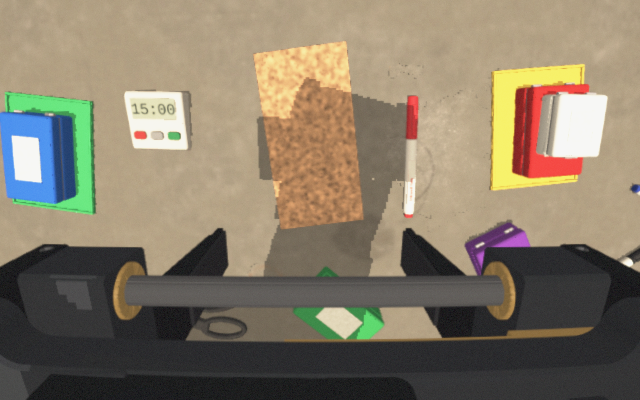

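The mat is at (308,135), the blue case in the green tray at (45,155), and the timer and marker are well clear on either side. Now I go over the white case.

carry_out(
  series=[
    [0.006,0.05,0,0,1],
    [0.012,0.105,0,0,1],
    [0.018,0.16,0,0,1],
    [0.024,0.215,0,0,1],
    [0.03,0.27,0,0,1],
    [0.036,0.325,0,0,1],
    [0.043,0.38,0,0,1],
    [0.05,0.435,0,0,1],
    [0.056,0.49,0,-1,1],
    [0.062,0.54,0.03,-2.5,1],
    [0.0643,0.56,0.06,-2.5,1],
    [0.0643,0.56,0.08,-2.5,1],
    [0.0643,0.56,0.08,-2.5,1],
    [0.0643,0.56,0.08,-2.5,1],
  ],
)

```text
t: 5.25
eef_pos: [578.8, -315.9, 325.8]
tcp_rot: [3.141, -0.001, 0.043]
ft_force: [-0.3, 0.2, 0.9]
opening: 0.997
grip_force: 0.0
```

```bash
python3 look.py w4; cat > go.py <<'E'
# target TCP x,y,z,yaw(deg) -> row in the current tool axes
from h import *
import sys
s=env.state();x,y,z,w=map(float,sys.argv[1:5])
Rm=R.from_euler('xyz',s["tcp_rot"]).as_matrix()
yaw=np.degrees(s["tcp_rot"][2]);d=np.array([x,y,z])-s["eef_pos"];c=np.radians(yaw)
print("tcp",np.round(s["eef_pos"],1),round(yaw,2),"row",np.round([d[0]*np.cos(c)+d[1]*np.sin(c),d[0]*np.sin(c)-d[1]*np.cos(c),-d[2],yaw-w],2))
E
python3 go.py 578.5 -316.8 234.5 2.4
```

```text
tcp [ 578.8 -315.9  325.8] [ 1.7995e+02 -6.0000e-02  2.4500e+00] t 5.25
yellow [ 5.766e+02 -3.130e+02  3.700e+00  1.274e+02  1.041e+02 -1.060e+01
  6.884e+03]
green None
blue None
red [ 604.2 -311.    39.2   59.    27.8  -71.9 1297. ]
cork [ 548.  -121.7    2.7  210.8   28.2  -64.4  947. ]
white [ 5.796e+02 -3.171e+02  6.950e+01  6.070e+01  4.810e+01  1.000e+00
  5.345e+03]
red top [ 604.2 -311.    39.3   59.    27.8  -71.9 1212. ]
blue top None
white top [ 5.796e+02 -3.171e+02  6.950e+01  6.070e+01  4.810e+01  1.000e+00
  5.345e+03]
tcp [ 578.9 -315.7  326.1] 2.47 row [-4.30e-01  1.09e+00  9.16e+01  7.00e-02]
```

carry_out(
  series=[
    [0,0.001,0.03,0,1],
    [0,0.0012,0.06,0,1],
    [0,0.0012,0.08,0,1],
    [0,0.0012,0.0915,0,1],
    [0,0.0012,0.0915,0,1],
    [0,0.0012,0.0915,0,0.8],
    [0,0.0012,0.0915,0,0.65],
    [0,0.0012,0.0915,0,0.55],
    [0,0.0012,0.0915,0,0.4],
    [0,0.0012,0.0915,0,0.3],
    [0,0.0012,0.0915,0,0.3],
    [0,0.0012,0.0915,0,0.3],
  ],
)

```text
t: 6.8
eef_pos: [579.1, -316.8, 233.3]
tcp_rot: [3.141, -0.0, 0.043]
ft_force: [-0.3, -0.8, 2.0]
opening: 0.526
grip_force: 29.9
```

carry_out(
  series=[
    [0,0,-0.003,0,0.3],
    [0,0,-0.01,0,0.3],
    [0,0,-0.03,0,0.3],
    [0,0,-0.06,0,0.3],
    [0,0,-0.09,0,0.3],
    [0,0,-0.12,0,0.3],
    [0,0,-0.12,0,0.3],
    [0,0,-0.12,0,0.3],
  ],
)

```text
t: 7.8
eef_pos: [578.8, -316.5, 353.0]
tcp_rot: [-3.141, 0.0, 0.043]
ft_force: [0.1, 0.3, -1.2]
opening: 0.521
grip_force: 29.9
```

```bash
python3 look.py w5; python3 go.py 496.5 -67 196 7.2
```

```text
tcp [ 578.8 -316.5  353. ] [-1.7999e+02  2.0000e-02  2.4800e+00] t 7.8
yellow [ 5.981e+02 -3.145e+02  3.700e+00  1.069e+02  8.170e+01  8.770e+01
  4.404e+03]
green [401.7 -76.9  12.5   5.    2.4  85.1  44. ]
blue None
red [ 597.3 -316.1   39.4   59.6   42.1  -88.5 2549. ]
cork [ 533.1 -130.5    2.7  219.    48.5  -57.9 2161. ]
white [ 579.5 -328.4  189.    85.6   39.9   53.6 8706. ]
red top [ 597.2 -316.1   39.5   59.5   42.2  -88.1 3138. ]
blue top [ 585.1 -316.9   39.9   29.    17.9  -87.   653. ]
white top [ 585.1 -316.9   39.9   29.    17.9  -87.   653. ]
tcp [ 578.8 -316.6  352.5] 2.47 row [ -71.43 -252.93  156.5    -4.73]
```

View pics/w5.png

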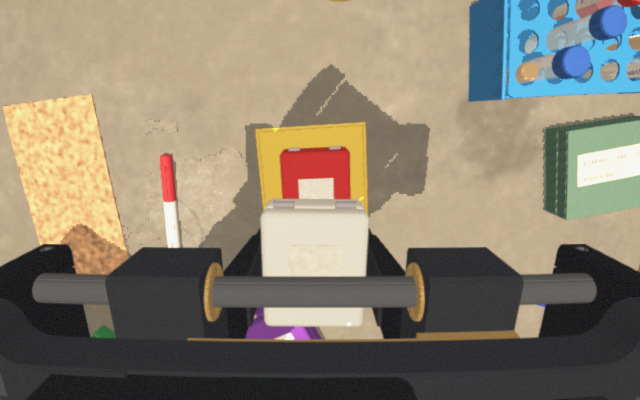

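The white case is held level at (313,262), and the red case stayed in the tray. I carry the white case to the mat.

carry_out(
  series=[
    [-0.007,-0.025,0,0,0.3],
    [-0.018,-0.063,0,-1,0.3],
    [-0.029,-0.102,0,-2,0.3],
    [-0.04,-0.141,0,-3,0.3],
    [-0.051,-0.18,0,-4,0.3],
    [-0.062,-0.219,0,-4.7,0.3],
    [-0.069,-0.243,0,-4.7,0.3],
    [-0.0714,-0.2529,0.01,-4.7,0.3],
    [-0.0714,-0.2529,0.05,-4.7,0.3],
    [-0.0714,-0.2529,0.09,-4.7,0.3],
    [-0.0714,-0.2529,0.12,-4.7,0.3],
    [-0.0714,-0.2529,0.14,-4.7,0.3],
    [-0.0714,-0.2529,0.15,-4.7,0.3],
    [-0.0714,-0.2529,0.15,-4.7,0.3],
  ],
)

```text
t: 9.6
eef_pos: [496.8, -67.4, 202.4]
tcp_rot: [-3.141, 0.001, 0.125]
ft_force: [-0.2, 0.0, 0.2]
opening: 0.527
grip_force: 29.9
```

```bash
python3 go.py 496.5 -67 196.3 7.2
```

```text
tcp [496.8 -67.4 202.4] 7.16 row [-0.21 -0.46  6.13 -0.04]
```

carry_out(
  series=[
    [0,0,0.004,0,0.3],
    [0,0,0.006,0,0.3],
    [0,0,0.0062,0,0.3],
    [0,0,0.0062,0,0.55],
    [0,0,0.0062,0,0.65],
    [0,0,0.0062,0,0.8],
    [0,0,0.0062,0,0.8],
    [0,0,-0.02,0,0.8],
    [0,0,-0.06,0,1],
    [0,0,-0.12,0,1],
    [0,0,-0.17,0,1],
    [0,0,-0.2,0,1],
    [0,0,-0.2,0,1],
    [0,0,-0.2,0,1],
  ],
)

```text
t: 11.35
eef_pos: [496.5, -67.1, 402.4]
tcp_rot: [-3.141, 0.001, 0.125]
ft_force: [0.4, -0.8, -0.1]
opening: 1.005
grip_force: 0.0
```

```bash
python3 look.py w6; python3 go.py 571 -317.2 360 5.2
```

```text
tcp [496.5 -67.1 402.4] [-1.7998e+02  6.0000e-02  7.1700e+00] t 11.35
yellow [ 611.7 -300.5    3.5  100.8   52.8  -65.6 2328. ]
green [ 5.440e+02  2.503e+02  4.000e+00  1.328e+02  1.068e+02 -7.300e+00
  4.099e+03]
blue [ 538.9  255.2   38.9  103.1   69.2  -27.2 4602. ]
red [ 567.5 -325.6   38.9   99.8   76.4   34.  4716. ]
cork [ 5.259e+02 -6.360e+01  2.400e+00  1.409e+02  9.570e+01 -1.200e+00
  7.303e+03]
white [ 580.8  114.5   19.2   71.8   64.6   79.9 3381. ]
red top [ 5.709e+02 -3.167e+02  3.930e+01  9.370e+01  6.290e+01  4.900e+00
  5.041e+03]
blue top [ 5.439e+02  2.458e+02  3.960e+01  9.460e+01  5.520e+01 -4.600e+00
  4.692e+03]
white top [ 496.8  -66.2   32.5   60.1   47.9    8.1 2549. ]
tcp [496.6 -67.1 402.1] 7.17 row [ 42.6  257.41  42.09   1.97]
```

View pics/w6.png

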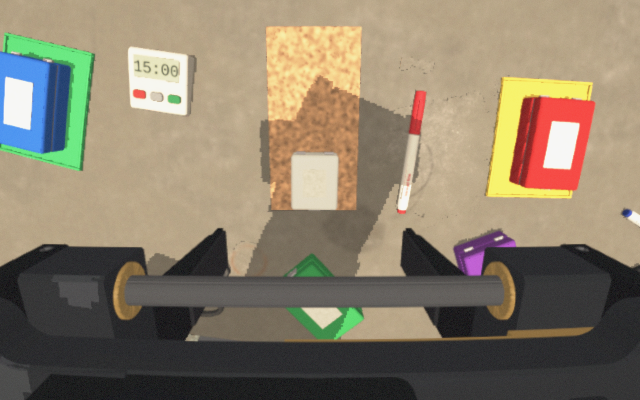

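The white case stands on the mat at (315,180). Next I pick the red case at (560,145).

carry_out(
  series=[
    [0.007,0.043,0,0,1],
    [0.016,0.095,0,0.5,1],
    [0.025,0.15,0,1,1],
    [0.034,0.205,0,1.5,1],
    [0.041,0.245,0,2,1],
    [0.0426,0.258,0.03,2,1],
    [0.0426,0.258,0.08,2,1],
    [0.0426,0.258,0.12,2,1],
    [0.0426,0.258,0.14,2,1],
    [0.0426,0.258,0.14,2,1],
  ],
)

```text
t: 12.65
eef_pos: [570.9, -317.7, 260.3]
tcp_rot: [-3.138, 0.004, 0.09]
ft_force: [0.1, -0.3, 0.5]
opening: 1.001
grip_force: 0.0
```

```bash
python3 go.py 571 -317.8 202 5.1
```

```text
tcp [ 570.9 -317.7  260.3] 5.17 row [ 0.06  0.14 58.32  0.07]
```

carry_out(
  series=[
    [0,0,0.02,0,1],
    [0,0,0.04,0,1],
    [0,0,0.0535,0,1],
    [0,0,0.0585,0,1],
    [0,0,0.0585,0,1],
    [0,0,0.0585,0,0.85],
    [0,0,0.0585,0,0.75],
    [0,0,0.0585,0,0.65],
    [0,0,0.0585,0,0.5],
    [0,0,0.0585,0,0.4],
    [0,0,0.0585,0,0.4],
    [0,0,0.0585,0,0.4],
  ],
)

```text
t: 14.15
eef_pos: [571.3, -317.9, 205.0]
tcp_rot: [3.141, -0.0, 0.09]
ft_force: [-0.7, -0.1, 3.4]
opening: 0.65
grip_force: 30.0
```

carry_out(
  series=[
    [0,0,-0.003,0,0.4],
    [0,0,-0.01,0,0.4],
    [0,0,-0.03,0,0.4],
    [0,0,-0.06,0,0.4],
    [0,0,-0.09,0,0.4],
    [0,0,-0.12,0,0.4],
    [0,0,-0.14,0,0.4],
    [0,0,-0.14,0,0.4],
    [0,0,-0.14,0,0.4],
  ],
)

```text
t: 15.28
eef_pos: [571.0, -317.6, 344.5]
tcp_rot: [-3.141, 0.0, 0.09]
ft_force: [-0.7, 0.6, -1.6]
opening: 0.651
grip_force: 30.0
```

```bash
python3 go.py 600.6 -54 204 7.2
```

```text
tcp [ 571.  -317.6  344.5] 5.18 row [  53.24 -259.89  140.48   -2.02]
```

carry_out(
  series=[
    [0.005,-0.025,0,0,0.4],
    [0.013,-0.063,0,0,0.4],
    [0.021,-0.102,0,-0.5,0.4],
    [0.029,-0.141,0,-1,0.4],
    [0.037,-0.18,0,-1.5,0.4],
    [0.045,-0.219,0,-2,0.4],
    [0.051,-0.248,0,-2,0.4],
    [0.0532,-0.26,0.01,-2,0.4],
    [0.0532,-0.26,0.04,-2,0.4],
    [0.0532,-0.26,0.08,-2,0.4],
    [0.0532,-0.26,0.11,-2,0.4],
    [0.0532,-0.26,0.13,-2,0.4],
    [0.0532,-0.26,0.13,-2,0.4],
    [0.0532,-0.26,0.13,-2,0.4],
    [0.0532,-0.26,0.13,-2,0.4],
  ],
)

```text
t: 17.15
eef_pos: [600.9, -54.2, 215.6]
tcp_rot: [3.141, -0.001, 0.125]
ft_force: [-0.3, -0.5, -1.5]
opening: 0.648
grip_force: 30.0
```

```bash
python3 go.py 600.6 -54 204.3 7.2
```

```text
tcp [600.9 -54.2 215.6] 7.17 row [-0.27 -0.19 11.28 -0.03]
```

carry_out(
  series=[
    [0,0,0.006,0,0.4],
    [0,0,0.01,0,0.4],
    [0,0,0.0112,0,0.4],
    [0,0,0.0112,0,0.4],
    [0,0,0.0112,0,0.67],
    [0,0,0.0112,0,0.75],
    [0,0,0.0112,0,0.85],
    [0,0,0.0112,0,0.85],
  ],
)

```text
t: 18.15
eef_pos: [600.8, -54.1, 203.4]
tcp_rot: [3.142, 0.0, 0.125]
ft_force: [0.9, 0.4, 0.1]
opening: 0.842
grip_force: 0.0
```

carry_out(
  series=[
    [0,0,-0.02,0,0.85],
    [0,0,-0.06,0,1],
    [0,0,-0.11,0,1],
    [0,0,-0.16,0,1],
    [0,0,-0.195,0,1],
    [0,0,-0.195,0,1],
    [0,0,-0.195,0,1],
  ],
)

```text
t: 19.02
eef_pos: [600.5, -54.0, 397.6]
tcp_rot: [-3.141, 0.001, 0.125]
ft_force: [-0.3, 0.9, -0.5]
opening: 0.998
grip_force: 0.0
```

```bash
python3 look.py w7; python3 go.py 544 250 260 -7
```

```text
tcp [600.5 -54.  397.6] [-1.7998e+02  7.0000e-02  7.1800e+00] t 19.025
yellow [ 5.929e+02 -2.585e+02  3.500e+00  2.288e+02  1.113e+02  7.960e+01
  6.368e+03]
green [ 569.4  184.9    3.9  222.2  115.7  -73.7 3267. ]
blue [ 564.2  191.    39.1  219.2   79.5  -68.1 4581. ]
red [ 599.9  -54.3   38.5   94.    63.     7.9 3872. ]
cork [ 5.664e+02 -5.630e+01  2.600e+00  1.787e+02  1.008e+02  7.300e+00
  5.842e+03]
white [ 578.   112.6   19.4   68.5   64.   -61.4 2653. ]
red top [ 599.9  -53.1   38.5   94.7   60.7    7.2 3833. ]
blue top [ 544.3  249.4   39.7   94.9   62.4   -7.  4575. ]
white top [ 599.5  -53.2   39.    46.3   28.6    8.2 1269. ]
tcp [600.6 -54.1 397.2] 7.17 row [ -18.2  -308.75  137.23   14.17]
```

View pics/w7.png

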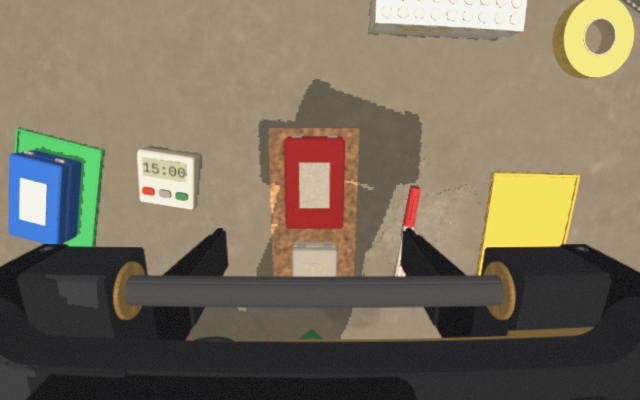

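The red case lies on the mat at (314,183), and the yellow tray is free. Next is the blue case at (38,200).

carry_out(
  series=[
    [-0.003,-0.05,0,2,1],
    [-0.006,-0.1,0,4,1],
    [-0.009,-0.15,0,6,1],
    [-0.012,-0.2,0,8,1],
    [-0.015,-0.25,0,11,1],
    [-0.0175,-0.295,0,14.2,1],
    [-0.0182,-0.3088,0.04,14.2,1],
    [-0.0182,-0.3088,0.09,14.2,1],
    [-0.0182,-0.3088,0.13,14.2,1],
    [-0.0182,-0.3088,0.137,14.2,1],
    [-0.0182,-0.3088,0.137,14.2,1],
    [-0.0182,-0.3088,0.137,14.2,1],
  ],
)

```text
t: 20.58
eef_pos: [544.5, 250.1, 262.9]
tcp_rot: [-3.141, -0.002, -0.123]
ft_force: [-0.5, 0.1, 0.5]
opening: 0.999
grip_force: 0.0
```

```bash
python3 look.py w8|grep -E "tcp|blue|green"; python3 go.py 544 249.6 204 -7
```

```text
tcp [544.5 250.1 262.9] [-1.7995e+02 -1.1000e-01 -7.0300e+00] t 20.575
green [ 5.520e+02  2.504e+02  3.700e+00  1.183e+02  1.050e+02 -1.020e+01
blue [ 5.513e+02  2.497e+02  3.950e+01  8.130e+01  6.120e+01 -7.500e+00
blue top [ 5.513e+02  2.497e+02  3.960e+01  8.130e+01  6.120e+01 -7.500e+00
tcp [544.4 250.1 263. ] -7.02 row [-3.300e-01  5.000e-01  5.896e+01 -2.000e-02]
```

carry_out(
  series=[
    [0,0.0005,0.02,0,1],
    [0,0.0005,0.04,0,1],
    [0,0.0005,0.054,0,1],
    [0,0.0005,0.059,0,1],
    [0,0.0005,0.059,0,1],
    [0,0.0005,0.059,0,0.85],
    [0,0.0005,0.059,0,0.75],
    [0,0.0005,0.059,0,0.65],
    [0,0.0005,0.059,0,0.5],
    [0,0.0005,0.059,0,0.4],
    [0,0.0005,0.059,0,0.4],
    [0,0.0005,0.059,0,0.4],
  ],
)

```text
t: 22.12
eef_pos: [544.1, 249.5, 202.6]
tcp_rot: [3.142, -0.0, -0.123]
ft_force: [-0.9, -0.7, 3.9]
opening: 0.651
grip_force: 30.0
```

carry_out(
  series=[
    [0,0,-0.003,0,0.4],
    [0,0,-0.01,0,0.4],
    [0,0,-0.03,0,0.4],
    [0,0,-0.06,0,0.4],
    [0,0,-0.09,0,0.4],
    [0,0,-0.12,0,0.4],
    [0,0,-0.14,0,0.4],
    [0,0,-0.14,0,0.4],
    [0,0,-0.14,0,0.4],
  ],
)

```text
t: 23.25
eef_pos: [543.9, 249.4, 341.8]
tcp_rot: [3.141, 0.001, -0.123]
ft_force: [-0.2, -0.7, -0.8]
opening: 0.65
grip_force: 30.0
```

```bash
python3 look.py w9 | grep -E "tcp|green|cork"; python3 go.py 572.5 -316.2 204 6.1
```

```text
tcp [543.9 249.4 341.8] [ 1.7997e+02  5.0000e-02 -7.0300e+00] t 23.25
green [5.908e+02 2.451e+02 3.600e+00 1.047e+02 3.900e+01 8.280e+01 4.774e+03]
cork [537.9 -66.4   2.5  38.7  14.5  64.5 166. ]
tcp [543.9 249.5 341.5] -7.02 row [ 97.57 557.92 137.49 -13.12]
```

carry_out(
  series=[
    [0.004,0.025,0,0,0.4],
    [0.012,0.07,0,-1,0.4],
    [0.02,0.115,0,-2,0.4],
    [0.028,0.16,0,-3,0.4],
    [0.036,0.205,0,-4,0.4],
    [0.044,0.25,0,-5,0.4],
    [0.052,0.295,0,-6,0.4],
    [0.06,0.34,0,-7,0.4],
    [0.068,0.385,0,-8.5,0.4],
    [0.075,0.43,0,-10,0.4],
    [0.083,0.475,0,-11,0.4],
    [0.09,0.515,0,-12,0.4],
    [0.0955,0.545,0,-13.1,0.4],
    [0.0976,0.558,0.01,-13.1,0.4],
    [0.0976,0.558,0.04,-13.1,0.4],
    [0.0976,0.558,0.08,-13.1,0.4],
    [0.0976,0.558,0.11,-13.1,0.4],
    [0.0976,0.558,0.12,-13.1,0.4],
    [0.0976,0.558,0.12,-13.1,0.4],
    [0.0976,0.558,0.12,-13.1,0.4],
  ],
)

```text
t: 25.8
eef_pos: [573.0, -316.2, 223.6]
tcp_rot: [3.14, -0.001, 0.106]
ft_force: [-0.5, 0.3, -1.4]
opening: 0.653
grip_force: 30.0
```

```bash
python3 go.py 572.4 -316.2 203 6.1
```

```text
tcp [ 573.  -316.2  223.6] 6.08 row [-6.000e-01 -4.000e-02  2.065e+01 -2.000e-02]
```

carry_out(
  series=[
    [-0.0005,0,0.01,0,0.4],
    [-0.0005,0,0.016,0,0.4],
    [-0.0005,0,0.019,0,0.4],
    [-0.0005,0,0.0203,0,0.4],
    [-0.0005,0,0.0203,0,0.4],
    [-0.0005,0,0.0203,0,0.67],
    [-0.0005,0,0.0203,0,0.75],
    [-0.0005,0,0.0203,0,0.85],
    [-0.0005,0,0.0203,0,0.85],
  ],
)

```text
t: 26.92
eef_pos: [572.3, -316.3, 202.2]
tcp_rot: [3.141, -0.0, 0.106]
ft_force: [0.9, 0.2, -0.7]
opening: 0.84
grip_force: 0.0
```

carry_out(
  series=[
    [0,0,-0.02,0,0.85],
    [-0.01,0,-0.06,0,1],
    [-0.03,0,-0.11,0,1],
    [-0.05,0,-0.16,0,1],
    [-0.06,0,-0.2,0,1],
    [-0.06,0,-0.2,0,1],
    [-0.06,0,-0.2,0,1],
  ],
)

```text
t: 27.8
eef_pos: [512.4, -322.4, 402.5]
tcp_rot: [3.141, -0.0, 0.106]
ft_force: [0.2, -0.7, -0.6]
opening: 1.0
grip_force: 0.0
```

```bash
python3 look.py w10|grep -vE "red|white"; python3 go.py 600.5 -54 260 7.2
python3 - <<'E'
from h import *
p,d,P,T=cloud("top");M=masks(p,P,(400,680,-400,420))
print("top",rect(P,M["yellow"]),rect(P,M["blue"]|M["white"],(30,48)),rect(P,M["green"]))
E
```

```text
tcp [ 512.4 -322.4  402.5] [ 1.7998e+02 -2.0000e-02  6.0800e+00] t 27.8
yellow [ 552.8 -321.7    3.7  110.8   88.4  -51.2 3313. ]
green None
blue [ 572.  -315.    39.5   93.3   59.5    6.1 4029. ]
cork [611.9 -82.1   2.8  91.   11.9  10.2 456. ]
blue top [ 572.  -314.6   39.6   93.2   60.3    6.1 5573. ]
tcp [ 512.5 -322.4  401.7] 6.08 row [ 115.94 -257.59  141.73   -1.12]
top [ 583.8 -306.7    3.7  135.5   83.3  -22.6  543. ] [599.8 -55.5  39.   43.1  28.7   8.  168. ] [ 545.2  248.8    2.8  132.8  104.7   -8.6 1648. ]
```

View pics/w10.png

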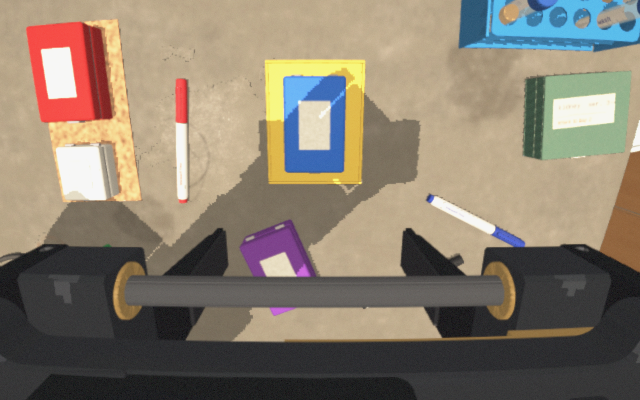

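The blue case sits in the yellow tray at (315,125), apparently centred. I check the offset numerically.

```bash
cat > chk.py <<'E'
# edges of tray and of the case on it in the tray's own frame, from a saved view: python3 chk.py file colour yawdeg x0 y0
from h import *
import sys
f,col,yaw,x0,y0=sys.argv[1],sys.argv[2],*map(float,sys.argv[3:6])
z=np.load(f+".npz");p,P=z["p"],z["P"]
H=cv2.cvtColor(p,cv2.COLOR_RGB2HSV).astype(int);h,s=H[...,0],H[...,1]
c=np.radians(yaw);Q=(P[...,:2]-[x0,y0])@np.array([[np.cos(c),-np.sin(c)],[np.sin(c),np.cos(c)]])
near=(abs(Q[...,0])<90)&(abs(Q[...,1])<75)
hr={"yellow":(15,35),"green":(40,88)}[col]
tray=near&(h>=hr[0])&(h<=hr[1])&(s>110)&(P[...,2]>-3)&(P[...,2]<12)
top=near&(P[...,2]>36)&(P[...,2]<44)
def edges(m):
    out=[]
    for ax in(0,1):   # each edge: fit line over cross strips
        o=1-ax
        for sg in(1,-1):
            pts=[]
            for t in np.arange(-40,41,4) if ax==1 else np.arange(-24,25,4):
                k=m&(abs(Q[...,o]-t)<2)
                v=Q[k][:,ax]*sg
                if len(v)>3: pts.append((t,sg*np.sort(v)[-2]))
            if len(pts)<4: out.append((np.nan,np.nan)); continue
            a=np.array(pts);k=abs(a[:,1]-np.median(a[:,1]))<4;b=np.polyfit(a[k,0],a[k,1],1);out.append((b[1],np.degrees(np.arctan(b[0]))*(-1 if ax==0 else 1)))
    return np.round(out,1)
for n,m in(("tray",tray),("top",top)):
    e=edges(m);print(n,e.tolist(),"centre",np.round([(e[0,0]+e[1,0])/2,(e[2,0]+e[3,0])/2],2),"yaw rel",np.round(np.nanmean(e[:,1]),2))
E
python3 chk.py w10 yellow 6.1 572.4 -315; python3 chk.py w2 yellow 6.1 572.4 -315;python3 chk.py w3 green -7.7 544.2 251
```

```text
tray [[66.3, -0.3], [-66.4, -0.1], [52.4, -0.5], [-53.8, 0.5]] centre [-0.05 -0.7 ] yaw rel -0.1
top [[46.6, 0.1], [-48.3, 0.1], [30.5, -0.6], [-30.1, -0.4]] centre [-0.85  0.2 ] yaw rel -0.2
tray [[66.9, 0.2], [-68.1, 1.9], [52.5, 0.2], [27.5, -1.6]] centre [-0.6 40. ] yaw rel 0.18
top [[45.4, -1.0], [-49.2, -1.2], [28.7, -1.2], [21.7, -4.9]] centre [-1.9 25.2] yaw rel -2.08
tray [[66.1, -0.3], [-65.8, 0.2], [52.1, 0.2], [-51.6, -0.1]] centre [0.15 0.25] yaw rel 0.0
top [[47.6, 1.1], [-47.5, 0.7], [30.5, 0.2], [-30.4, 0.6]] centre [0.05 0.05] yaw rel 0.65
```

It is within about 1 mm and 0.2° of the tray's middle. Now I take the red case from the mat to the green tray.

carry_out(
  series=[
    [0.02,-0.043,0,0,1],
    [0.043,-0.095,0,0,1],
    [0.067,-0.15,0,-0.5,1],
    [0.09,-0.2,0,-1,1],
    [0.11,-0.245,0,-1.1,1],
    [0.1159,-0.2576,0.03,-1.1,1],
    [0.1159,-0.2576,0.08,-1.1,1],
    [0.1159,-0.2576,0.12,-1.1,1],
    [0.1159,-0.2576,0.14,-1.1,1],
    [0.1159,-0.2576,0.14,-1.1,1],
    [0.1159,-0.2576,0.14,-1.1,1],
  ],
)

```text
t: 29.28
eef_pos: [600.8, -54.2, 262.6]
tcp_rot: [3.141, -0.0, 0.125]
ft_force: [0.7, -0.1, 0.4]
opening: 1.005
grip_force: 0.0
```

```bash
python3 go.py 600.6 -54 203.5 7.2
```

```text
tcp [600.8 -54.2 262.6] 7.18 row [-1.800e-01 -1.800e-01  5.906e+01 -2.000e-02]
```

carry_out(
  series=[
    [0,0,0.02,0,1],
    [0,0,0.04,0,1],
    [0,0,0.054,0,1],
    [0,0,0.0585,0,1],
    [0,0,0.0585,0,1],
    [0,0,0.0585,0,0.85],
    [0,0,0.0585,0,0.75],
    [0,0,0.0585,0,0.65],
    [0,0,0.0585,0,0.5],
    [0,0,0.0585,0,0.4],
    [0,0,0.0585,0,0.4],
    [0,0,0.0585,0,0.4],
  ],
)

```text
t: 30.78
eef_pos: [600.6, -54.2, 203.9]
tcp_rot: [3.141, -0.0, 0.125]
ft_force: [-0.6, 0.4, 3.2]
opening: 0.648
grip_force: 30.0
```

carry_out(
  series=[
    [0,0,-0.003,0,0.4],
    [0,0,-0.01,0,0.4],
    [0,0,-0.03,0,0.4],
    [0,0,-0.06,0,0.4],
    [0,0,-0.09,0,0.4],
    [0,0,-0.12,0,0.4],
    [0,0,-0.14,0,0.4],
    [0,0,-0.14,0,0.4],
    [0,0,-0.14,0,0.4],
  ],
)

```text
t: 31.9
eef_pos: [600.3, -54.1, 343.0]
tcp_rot: [-3.141, 0.001, 0.125]
ft_force: [-0.1, -0.1, -1.9]
opening: 0.648
grip_force: 30.0
```

```bash
python3 go.py 544.4 249.8 205 -7.7
```

```text
tcp [600.3 -54.1 343. ] 7.18 row [ -17.47 -308.55  137.98   14.88]
```

carry_out(
  series=[
    [-0.002,-0.025,0,1,0.4],
    [-0.004,-0.065,0,3,0.4],
    [-0.006,-0.11,0,5,0.4],
    [-0.009,-0.155,0,7,0.4],
    [-0.011,-0.2,0,9,0.4],
    [-0.014,-0.245,0,12,0.4],
    [-0.016,-0.285,0,14,0.4],
    [-0.0172,-0.303,0,14.9,0.4],
    [-0.0175,-0.3086,0.01,14.9,0.4],
    [-0.0175,-0.3086,0.04,14.9,0.4],
    [-0.0175,-0.3086,0.08,14.9,0.4],
    [-0.0175,-0.3086,0.11,14.9,0.4],
    [-0.0175,-0.3086,0.12,14.9,0.4],
    [-0.0175,-0.3086,0.12,14.9,0.4],
    [-0.0175,-0.3086,0.12,14.9,0.4],
  ],
)

```text
t: 33.78
eef_pos: [544.9, 249.7, 224.6]
tcp_rot: [-3.141, -0.001, -0.135]
ft_force: [-0.5, 0.2, -0.6]
opening: 0.649
grip_force: 30.0
```

```bash
python3 go.py 544.4 249.8 205.2 -7.7
```

```text
tcp [544.9 249.7 224.6] -7.73 row [-0.53 -0.04 19.44 -0.03]
```

carry_out(
  series=[
    [-0.0003,0,0.01,0,0.4],
    [-0.0003,0,0.015,0,0.4],
    [-0.0003,0,0.018,0,0.4],
    [-0.0003,0,0.0193,0,0.4],
    [-0.0003,0,0.0193,0,0.4],
    [-0.0003,0,0.0193,0,0.67],
    [-0.0003,0,0.0193,0,0.75],
    [-0.0003,0,0.0193,0,0.85],
    [-0.0003,0,0.0193,0,0.85],
  ],
)

```text
t: 34.9
eef_pos: [544.4, 249.8, 204.4]
tcp_rot: [3.141, -0.0, -0.135]
ft_force: [-0.3, -0.2, -0.7]
opening: 0.841
grip_force: 0.0
```

carry_out(
  series=[
    [0,0,-0.02,0,0.85],
    [-0.01,0,-0.06,0,1],
    [-0.02,0,-0.11,0,1],
    [-0.03,0,-0.16,0,1],
    [-0.035,0,-0.2,0,1],
    [-0.035,0,-0.2,0,1],
    [-0.035,0,-0.2,0,1],
  ],
)

```text
t: 35.78
eef_pos: [509.5, 254.4, 403.7]
tcp_rot: [3.141, 0.001, -0.135]
ft_force: [-0.1, 0.2, -0.4]
opening: 1.002
grip_force: 0.0
```

```bash
python3 look.py w11|grep tcp; python3 chk.py w11 green -7.7 544.2 251; python3 go.py 496.5 -67.1 290 7.2
```

```text
tcp [509.5 254.4 403.7] [ 1.7997e+02  4.0000e-02 -7.7300e+00] t 35.775
tray [[65.8, 0.1], [-65.4, -0.2], [52.1, 0.0], [-51.5, -0.2]] centre [0.2 0.3] yaw rel -0.08
top [[46.1, 0.0], [-47.8, 0.2], [30.9, -0.7], [-29.9, -0.4]] centre [-0.85  0.5 ] yaw rel -0.22
tcp [509.6 254.4 403.2] -7.73 row [ 30.26 320.38 113.23 -14.93]
```

View pics/w11.png

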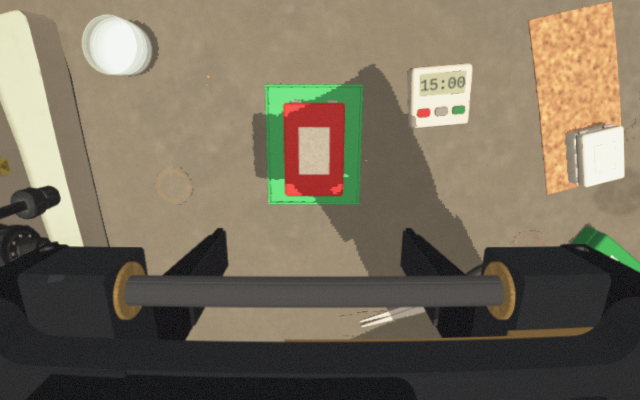

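The red case is centred in the green tray at (314,148), within 1 mm, and the timer at (440,95) is untouched. Last transfer is the white case, at (600,155).

carry_out(
  series=[
    [0.004,0.045,0,-2,1],
    [0.009,0.1,0,-4,1],
    [0.014,0.155,0,-7,1],
    [0.02,0.21,0,-10,1],
    [0.025,0.265,0,-13,1],
    [0.029,0.31,0,-14.9,1],
    [0.0303,0.3204,0.03,-14.9,1],
    [0.0303,0.3204,0.08,-14.9,1],
    [0.0303,0.3204,0.12,-14.9,1],
    [0.0303,0.3204,0.14,-14.9,1],
    [0.0303,0.3204,0.14,-14.9,1],
    [0.0303,0.3204,0.14,-14.9,1],
  ],
)

```text
t: 37.33
eef_pos: [496.8, -67.1, 264.6]
tcp_rot: [-3.142, 0.0, 0.125]
ft_force: [0.3, 0.6, 0.9]
opening: 0.998
grip_force: 0.0
```

```bash
python3 look.py w12|grep "white top"; python3 go.py 496.5 -67.1 197 7.2
```

```text
white top [ 496.7  -66.2   32.5   60.7   48.9    7.  6352. ]
tcp [496.8 -67.1 265. ] 7.18 row [-2.700e-01  1.000e-02  6.795e+01 -2.000e-02]
```

carry_out(
  series=[
    [0,0,0.025,0,1],
    [0,0,0.05,0,1],
    [0,0,0.063,0,1],
    [0,0,0.068,0,1],
    [0,0,0.068,0,1],
    [0,0,0.068,0,0.8],
    [0,0,0.068,0,0.65],
    [0,0,0.068,0,0.55],
    [0,0,0.068,0,0.4],
    [0,0,0.068,0,0.3],
    [0,0,0.068,0,0.3],
    [0,0,0.068,0,0.3],
  ],
)

```text
t: 38.88
eef_pos: [496.6, -67.0, 196.4]
tcp_rot: [3.141, -0.0, 0.125]
ft_force: [-0.3, 0.2, 0.1]
opening: 0.524
grip_force: 29.9
```

carry_out(
  series=[
    [0,0,-0.003,0,0.3],
    [0,0,-0.01,0,0.3],
    [0,0,-0.03,0,0.3],
    [0,0,-0.06,0,0.3],
    [0,0,-0.1,0,0.3],
    [0,0,-0.14,0,0.3],
    [0,0,-0.16,0,0.3],
    [0,0,-0.16,0,0.3],
    [0,0,-0.16,0,0.3],
  ],
)

```text
t: 40.0
eef_pos: [496.3, -67.0, 355.7]
tcp_rot: [-3.141, 0.001, 0.125]
ft_force: [-0.5, -0.3, -1.4]
opening: 0.523
grip_force: 29.9
```

```bash
python3 go.py 572.4 -316.3 234 6.0
```

```text
tcp [496.3 -67.  355.7] 7.17 row [ 44.33 256.89 121.74   1.17]
```

carry_out(
  series=[
    [0.004,0.025,0,0,0.3],
    [0.011,0.063,0,0.2,0.3],
    [0.018,0.102,0,0.4,0.3],
    [0.025,0.141,0,0.7,0.3],
    [0.031,0.18,0,1,0.3],
    [0.038,0.219,0,1.2,0.3],
    [0.043,0.247,0,1.2,0.3],
    [0.0443,0.2569,0.01,1.2,0.3],
    [0.0443,0.2569,0.04,1.2,0.3],
    [0.0443,0.2569,0.07,1.2,0.3],
    [0.0443,0.2569,0.095,1.2,0.3],
    [0.0443,0.2569,0.105,1.2,0.3],
    [0.0443,0.2569,0.105,1.2,0.3],
    [0.0443,0.2569,0.105,1.2,0.3],
    [0.0443,0.2569,0.105,1.2,0.3],
  ],
)

```text
t: 41.88
eef_pos: [572.7, -316.4, 252.4]
tcp_rot: [3.141, -0.001, 0.104]
ft_force: [-1.0, -0.1, -0.8]
opening: 0.526
grip_force: 29.9
```

```bash
python3 go.py 572.4 -316.3 233.8 6.0
```

```text
tcp [ 572.7 -316.4  252.4] 5.98 row [-0.33 -0.1  18.56 -0.02]
```

carry_out(
  series=[
    [0,0,0.01,0,0.3],
    [0,0,0.015,0,0.3],
    [0,0,0.0172,0,0.3],
    [0,0,0.018,0,0.3],
    [0,0,0.018,0,0.3],
    [0,0,0.018,0,0.54],
    [0,0,0.018,0,0.6],
    [0,0,0.018,0,0.7],
    [0,0,0.018,0,0.75],
    [0,0,0.018,0,0.75],
  ],
)

```text
t: 43.12
eef_pos: [572.7, -316.4, 233.5]
tcp_rot: [3.141, -0.0, 0.104]
ft_force: [-0.6, -0.1, 0.2]
opening: 0.746
grip_force: 0.0
```

carry_out(
  series=[
    [0,0,-0.02,0,0.75],
    [-0.01,0,-0.06,0,1],
    [-0.03,0,-0.11,0,1],
    [-0.05,0,-0.15,0,1],
    [-0.06,0,-0.17,0,1],
    [-0.06,0,-0.17,0,1],
    [-0.06,0,-0.17,0,1],
  ],
)

```text
t: 44.0
eef_pos: [513.3, -322.5, 402.1]
tcp_rot: [-3.14, 0.001, 0.104]
ft_force: [-0.4, 0.9, 0.1]
opening: 1.0
grip_force: 0.0
```

```bash
python3 look.py w13|grep -E "tcp|white|blue"; python3 chk.py w13 yellow 6.1 572.4 -315; sed 's/>36)&(P\[...,2\]<44/>62)\&(P[...,2]<78/' chk.py > chk2.py; python3 chk2.py w13 yellow 6.1 572.4 -315
python3 - <<'E'
from h import *
p,d,P,T=cloud("scene");cv2.imwrite("pics/sc2.png",cv2.resize(p[60:340,150:470,::-1],(640,560)))
p,d,P,T=cloud("top");z=np.load("top0.npz")
for n,(c,r) in dict(timer=(267,152),marker=(365,167)).items():
    print(n,np.abs(p[r-14:r+15,c-14:c+15].astype(int)-z["p"][r-14:r+15,c-14:c+15]).mean())
E
```

```text
tcp [ 513.3 -322.5  402.1] [-1.7993e+02  7.0000e-02  5.9800e+00] t 44.0
blue [ 604.9 -308.1   39.4   59.2   26.   -73.1 1024. ]
white [ 572.4 -316.    69.5   63.1   52.7   14.7 3628. ]
blue top [ 605.3 -307.6   39.4   59.4   26.9  -73.6 1081. ]
white top [ 572.4 -316.    69.5   63.1   52.7   14.7 3628. ]
tray [[66.3, -0.0], [-68.5, -0.0], [52.5, -0.1], [-53.7, 0.4]] centre [-1.1 -0.6] yaw rel 0.08
top [[47.0, -0.2], [-47.6, -0.0], [30.5, -0.9], [-30.2, -0.2]] centre [-0.3   0.15] yaw rel -0.32
tray [[66.3, -0.0], [-68.5, -0.0], [52.5, -0.1], [-53.7, 0.4]] centre [-1.1 -0.6] yaw rel 0.08
top [[28.3, -0.0], [-30.6, -0.2], [24.2, -0.3], [-24.4, -1.2]] centre [-1.15 -0.1 ] yaw rel -0.42
timer 6.179944510503369
marker 6.293697978596908
```

View pics/w13.png

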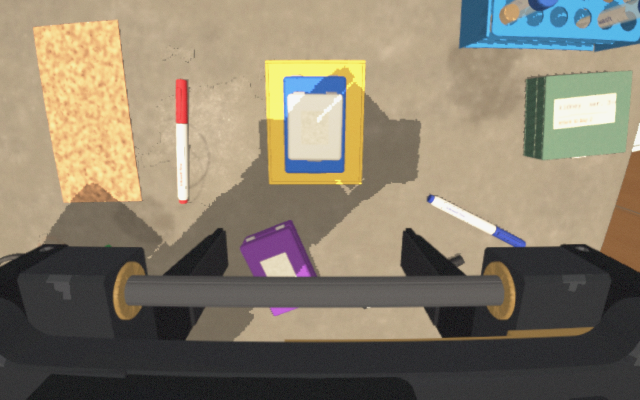

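View pics/sc2.png

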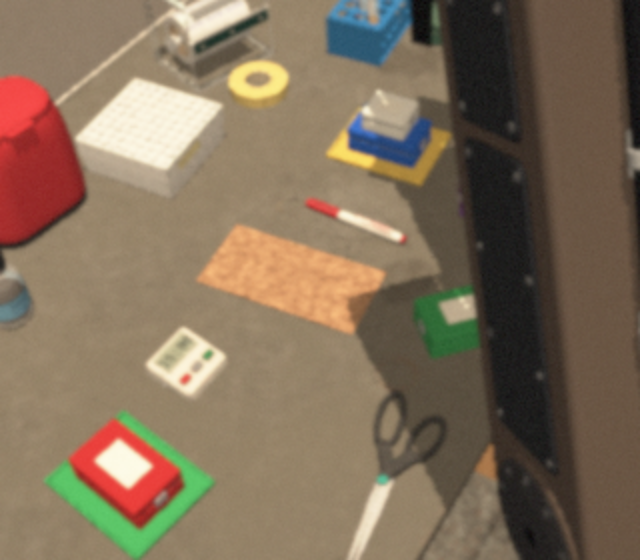

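The wrist view shows the white case centred on the blue case at (315,125). The scene crop shows the red case in the green tray at (127,470), and the timer, marker and mat undisturbed. I hand the job in.

```bash
python3 -c "
from cell import env
print(env.job_done())"
```

```text
the job is handed in; nothing more can be done
None
```

The job is handed in at about 44 s: red is in the green tray and blue in the yellow tray with white on top, all within about 1 mm of centre by the wrist camera, and the timer and marker look unmoved; no verdict was shown.

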